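# Slide the clay tile off the slab board and cover the slip jar

## Robot

A 6-joint arm with a two-finger parallel gripper is mounted at the origin on the work surface. World frame = base frame: x ahead of the robot, y to its left, z up, the work surface at z = 0. Lengths are in mm, angles in rad, forces in N, time in s.
With the tool pointing down it reaches from about 400 to 925 mm from the base axis. Payload 12.5 kg.
Tool frame: the origin (TCP) lies at the centre of the arm's flange, where the gripper is bolted on; the fingertips stand 190 mm ahead of it and the grasp point (between the pads) lies 171 mm ahead of it; z points along the fingers, y is the line along which they close (so a half turn about z gives the same grasp; the last joint's range is limited). The gripper opens to 95 mm and grips with 3 to 60 N. Pads are 20 mm wide; open, the fingers measure 119 mm over their backs; the gripper's body (75 mm by 180 mm) begins 59 mm behind the grasp point.
Start: joints at [1.123, 0.491, 1.559, -0, 1.092, -0.106], TCP at [209.466, 588.854, 404.761] pointing down, gripper open.
Joint ranges: [-3.1, 3.1], [-0.84, 2.19], [0.05, 2.79], [-1.13, 4.28], [0.06, 2.93], [-2.69, 2.69]. Speed limits (rad/s): [2.22, 2.22, 2.79, 3.14, 3.14, 3.14].

## Interface

Orientations are given as [roll, pitch, yaw] about the fixed x, y, z axes, in that order (R = Rz(yaw) Ry(pitch) Rx(roll)).
In Python, from cell import env, read_camera, search_frame, cut_out gives the robot as it stands. The module is installed in compiled form; this text tells all that it offers.
- The arm moves only by the tool move_arm, never from a script. Its argument "commands" is a list of rows, each a list of 3 entries, a list of its own where there are three numbers: the shift along the world's x, y, z normalised to -1 to 1, where 1 is 0.03 m, then the turn about the world's z normalised to -1 to 1, where 1 is 0.08 rad, then the opening, from -1 (shut) to 1 (fully open), so that 0 is half open. A call has 1 to 20 rows; each row shifts and turns the commanded pose from where the row before left it; what a row does not reach is not made up. A row lasts 1/12 s, in which the tool goes at most 41.7 mm and 7.16 degrees, less where a joint would pass 70% of its speed; a pose out of reach is approached as far as the arm can. A call with a number of a shift or a turn outside -1 to 1 is refused whole. A call with a gripper value outside its range is refused whole. The fingers move at their own pace and stop on an object; the grip force is fixed at half the most. Time passes only in rows, so rows that do not move let the fingers close. It gives the time, the measured TCP pose, the force, the opening and the grip force at its end, in the units of the state.
- env.state(): the state, without advancing time (a new reading comes with each control period).
- read_camera(name): name is "scene" or "top" or "wrist"; returns a dict with "image" (480x640x3 uint8, red, green, blue), "fx", "fy", "cx", "cy" (pixels), "rvec" (rotation vector, rad) and "tvec" (3), from world to camera coordinates, as OpenCV has them. Camera axes: x right, y down, z forward; pixel columns grow to the right and rows downward; lengths in mm; the calibration is good to about 2 mm. A picture is of the moment at which its call begins. There is no depth.
- env.job_done(): hands the job in; it is judged then, once.
Trained networks look in a picture, given as the dict that the camera call returned (one of the last four; its "shot" number tells which), for a name from the list of things; names that differ only in an ending like _2 or _b are one class to them, and where a whole thing is asked for, a point or a joint stands for the part that bears it (a point fixed in the world has none). Each returns a list of dicts, best first, with "confidence" (0 to 1); they miss things now and then, are a little off and sometimes report something else, mostly with a low value. They report only what shows in the picture. A call takes as long as a camera call. They do not tell look-alikes from the thing itself.
- search_frame(thing, picture): "at" ([column, row] in pixels, amid what is visible of it).
- cut_out(thing, picture): "region" (480x640 bool, what is visible of it) and "at" ([column, row] in pixels, amid what is visible of it).
The state is a dict: "t": time; "joints": joint angles; "qvel": joint speeds; "tau": joint torques, N m; "eef_pos": TCP position; "tcp_rot": TCP orientation; "ft_force": force on the tool from outside, world axes, zero at the start; "moment": the same for the moment, N m; "opening": opening from 0.0 (shut) to 1.0 (fully open); "grip_force": force on a finger pad.
Only numpy, scipy, OpenCV 4.12 (cv2) and the standard library are available. Lean on these libraries where they do the work, as an engineer would, in place of code of your own. Each camera call takes 0.05 s, during which the arm holds its last target. There are 200 camera calls.

## Task

Cover the narrow-necked slip jar with the flat clay tile so that the slip does not dry out: first slide the tile along the slab board until it sticks out well past one of the board's open ends, pinch it there by its long edges and lift it off, then lay it flat over the middle of the jar's mouth so that the mouth is wholly closed, and let go. Do not let the tile drop or fall, leave the jar standing where it is, and do not disturb the other things on the table.

Things in the scene. Friction and masses are not known exactly. Their poses are not given: they have to be found in the camera images.
- tile: plain flat strip of fired clay, 60 mm wide (its x), 160 mm long (its y), 8 mm thick, 0.1 to 0.25 kg. Origin: centre of its underside; z up. At the start it lies flat in the slab board's channel, nowhere sticking out, its long axis along the board's, and slides along the channel when pushed (3 mm of play each side)
- board_deck (a point): centre of the deck of the fixed wooden slab board, 80 mm above the table. Board 104 mm wide (its x), 230 mm long (its y): ends at y = -115 and +115 mm. Along both long sides, end to end, a guide batten 19 mm wide, 10 mm high; the channel between is 66 mm wide, so fingers cannot get at the tile's long edges there. Both channel ends are open, free air beyond and below down to the table
- jar: loose heavy terracotta slip jar (0.5 to 0.9 kg), 105 mm high, widest 92 mm from 25 to 60 mm up, with a narrow neck; the only vessel with a narrow neck. Origin: centre of its underside
- jar_mouth (a point): centre of the jar's mouth, at the level of its flat rim, 105 mm above the table. The mouth is a round hole 38 mm across, the rim 48 mm across outside
- bowl: wide open terracotta bowl, 120 mm across, 50 mm high; a bystander. Origin: centre of its foot
- tin: closed cylindrical paint tin, 74 mm across, 100 mm high; a bystander. Origin: centre of its underside
- rolling_pin: wooden rolling pin, 40 mm thick, 260 mm long over the handles, along its own y; a bystander. Origin: underneath its middle
- skull: small fired-clay skull ornament, about 60 mm wide, 70 mm high; a bystander. Origin: underneath its middle
- spatula: potter's spatula lying flat, 200 mm long along its own x; a bystander. Origin: underside
- mug: white mug with a handle, 80 mm across, 90 mm high; a bystander. Origin: centre of its underside
- pinch_pot: small open terracotta cup, 70 mm across, 45 mm high; a bystander. Origin: centre of its underside
Things that resemble listed ones, but are neither listed nor needed, are in the scene too. What is meant by the tile is not white, and is the larger of those in its own colour.

How it is judged (in metres and radians):
On the way, in this order (a step that is already met when the one before it is completed fails the run):
1. the tile, still lying flat on the board, sticks out at least 25 mm past one of the board's ends ((y of tile in the frame of board_deck above 0.06 m or y of tile in the frame of board_deck below -0.06 m) and z of tile in the frame of board_deck between -0.004 and 0.004 m and x of tile in the frame of board_deck between -0.012 and 0.012 m and angle between tile's own z axis and vertical below 0.06 rad), for 0.2 s.
2. the tile is lifted at least 25 mm clear of the board, held in the gripper (z of tile in the frame of board_deck above 0.025 m and contact force between the fingers and tile above 1 N), for 0.1 s.
At the end, for the whole second after the job is handed in: The tile lies flat (0.06 rad) and at rest on the jar's rim (5 mm), the mouth's centre within 11 mm of the tile's middle across its width and 30 mm along its length, so the mouth is wholly closed. The jar is upright (0.05 rad), within 40 mm of where it was (x of jar_mouth in the frame of tile between -0.011 and 0.011 m and y of jar_mouth in the frame of tile between -0.03 and 0.03 m and z of jar_mouth in the frame of tile between -0.005 and 0.005 m and angle between tile's own z axis and vertical below 0.06 rad and angle between jar's own z axis and vertical below 0.05 rad and distance of jar from where it was at the start of the episode below 0.04 m and linear speed of tile below 0.02 m/s and angular speed of tile below 0.1 rad/s); the robot touches nothing.
It fails at once if the tile falls off the board or the jar towards the table (its middle comes below 40 mm) (height (world z) of tile below 0.04 m).
It fails at once if the tile is dropped or thrown (faster than 0.6 m/s without being held) (linear speed of tile above 0.6 m/s and contact force between the fingers and tile below 0.1 N).
It fails at once if the jar is tipped by more than 0.25 rad or shifted by more than 40 mm (angle between jar's own z axis and vertical above 0.25 rad or distance of jar from where it was at the start of the episode above 0.04 m).
It fails at once if another thing on the table is shifted by more than 30 mm (distance of any of bowl, tin, rolling_pin, skull, spatula, mug, pinch_pot from where it was at the start of the episode above 0.03 m).
It also fails if it takes over 48 s, if anything falls off the work surface, if the arm or the gripper's body presses on something with over 40 N, if the wrist force passes 120 N, or if a joint passes its speed limit or range.

## Working session

There is one attempt and no reset: what is moved stays moved. The work goes in short steps, Python scripts to look and compute and a tool call to move; the robot and the scene stay as the last step left them, time stands still between calls to the robot, and variables do not carry over. Pictures are saved under pics/ and viewed, at most 10 in all, crops included, and the job is handed in when it is done.

Besides the shell and the picture viewer there is one more tool, called as name(argument=value, ...), one argument or row to a line, values as JSON. move_arm: Moves the arm, as the interface text tells. Its arguments: {"type":"object","properties":{"commands":{"type":"array","items":{"type":"array"}}},"required":["commands"]}

```bash
mkdir -p pics; cat > h.py <<'E'
import numpy as np, cv2
from cell import env, read_camera, search_frame, cut_out
def ray(c,px):
    K=np.array([[c["fx"],0,c["cx"]],[0,c["fy"],c["cy"]],[0,0,1.]])
    R=cv2.Rodrigues(np.array(c["rvec"],float))[0]; t=np.array(c["tvec"],float).ravel()
    o=-R.T@t; d=R.T@np.linalg.inv(K)@np.array([px[0],px[1],1.]); return o,d
def at_z(c,px,z):
    o,d=ray(c,px); return o+d*(z-o[2])/d[2]
def proj(c,p):
    K=np.array([[c["fx"],0,c["cx"]],[0,c["fy"],c["cy"]],[0,0,1.]])
    return cv2.projectPoints(np.array(p,float).reshape(-1,3),np.array(c["rvec"],float),np.array(c["tvec"],float),K,None)[0].reshape(-1,2)
def save(c,n,box=None,s=1):
    im=c["image"][:,:,::-1]
    if box: im=im[box[1]:box[3],box[0]:box[2]]
    cv2.imwrite("pics/"+n,cv2.resize(im,None,fx=s,fy=s,interpolation=cv2.INTER_CUBIC))
E
python3 - <<'E'
from h import *
t=read_camera("top"); s=read_camera("scene"); save(t,"top1.png"); save(s,"scene1.png")
for n,c in (("top",t),("scene",s)):
    for th in ["tile","board_deck","jar","jar_mouth","bowl","tin","rolling_pin","skull","spatula","mug","pinch_pot"]:
        try: print(n,th,[(np.round(d["at"]).tolist(),round(d["confidence"],2),np.round(at_z(c,d["at"],88 if th=='tile' else 105 if 'jar' in th else 50)).tolist()) for d in search_frame(th,c)][:4])
        except Exception as e: print(th,e)
print(env.state())
E
```

```text
top tile [([238.0, 258.0], 0.97, [518.0, 200.0, 88.0]), ([164.0, 218.0], 0.82, [626.0, 403.0, 88.0]), ([251.0, 312.0], 0.78, [376.0, 161.0, 88.0])]
top board_deck [([252.0, 270.0], 0.74, [491.0, 166.0, 50.0])]
top jar []
top jar_mouth [([385.0, 275.0], 0.61, [476.0, -191.0, 105.0]), ([128.0, 272.0], 0.18, [477.0, 486.0, 105.0])]
top bowl [([401.0, 188.0], 0.72, [721.0, -244.0, 50.0])]
top tin [([216.0, 189.0], 0.87, [714.0, 272.0, 50.0])]
top rolling_pin [([319.0, 193.0], 0.72, [706.0, -17.0, 50.0])]
top skull [([471.0, 216.0], 0.64, [644.0, -435.0, 50.0])]
top spatula [([309.0, 278.0], 0.68, [469.0, 10.0, 50.0])]
top mug [([496.0, 268.0], 0.74, [500.0, -502.0, 50.0])]
top pinch_pot [([126.0, 271.0], 0.63, [483.0, 511.0, 50.0]), ([323.0, 190.0], 0.2, [713.0, -27.0, 50.0])]
scene tile [([424.0, 237.0], 0.81, [431.0, 203.0, 88.0]), ([521.0, 333.0], 0.71, [537.0, 507.0, 88.0]), ([401.0, 263.0], 0.6, [534.0, 200.0, 88.0]), ([458.0, 363.0], 0.57, [684.0, 429.0, 88.0])]
scene board_deck []
scene jar [([293.0, 193.0], 0.67, [523.0, -139.0, 105.0])]
scene jar_mouth [([206.0, 147.0], 0.58, [5
[... 687 characters left out ...]
34.0], 0.21, [716.0, -236.0, 50.0])]
{'t': 1.2, 'joints': array([ 1.12343175e+00,  4.90894430e-01,  1.55893121e+00, -1.12177666e-05,
        1.09169052e+00, -1.05616285e-01]), 'qvel': array([ 0.00065718, -0.00011364, -0.00138894, -0.00011134, -0.00051999,
        0.0001165 ]), 'tau': array([ 5.36760708e-03, -6.12459683e+01, -2.58437151e+01,  6.95041032e-02,
        4.44986438e-02,  2.18535394e-05]), 'eef_pos': array([209.44377743, 588.85109138, 404.75364025]), 'tcp_rot': array([3.14151764e+00, 1.79633774e-05, 2.79984953e+00]), 'ft_force': array([-0.27817887,  0.2090865 ,  0.23985353]), 'moment': array([-0.00315832, -0.02408249,  0.01664175]), 'grip_force': 0.0, 'opening': 0.9993024896182663}
```

View pics/top1.png

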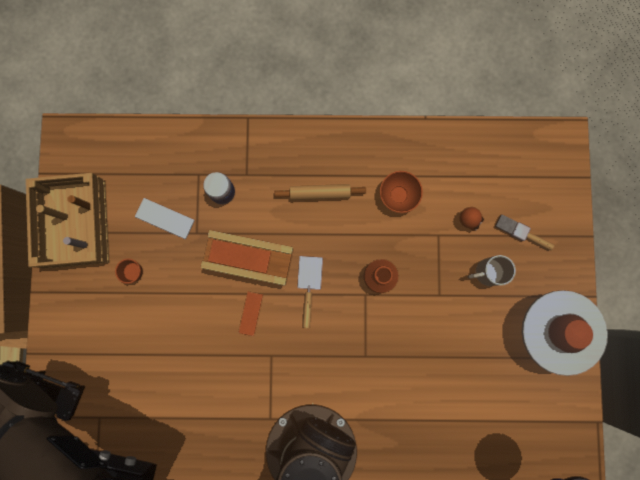

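View pics/scene1.png

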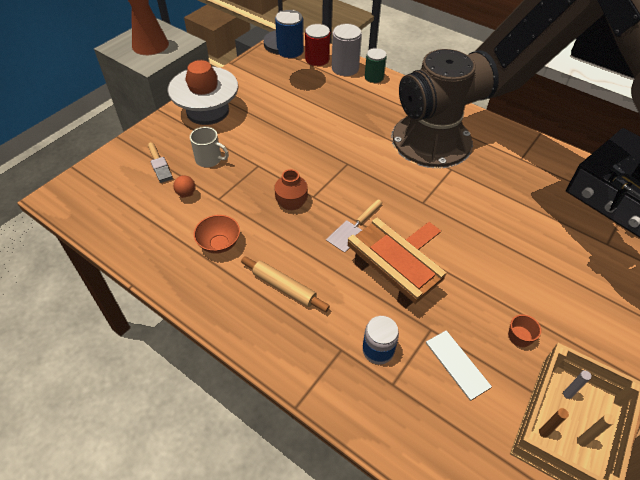

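```bash
python3 - <<'E'
from h import *
t=read_camera("top"); s=read_camera("scene")
for c,z,th,a in ((t,88,"tile",(238,258)),(s,88,"tile",(401,263))):
    for d in cut_out(th,c):
        if np.hypot(*(np.array(d["at"])-a))>15: continue
        ys,xs=np.nonzero(d["region"])
        P=np.array([at_z(c,p,z)[:2] for p in zip(xs,ys)]).astype(np.float32)
        print(d["confidence"],cv2.minAreaRect(P),P.mean(0))
for c,n in((t,"jar"),(s,"jar")):
    for d in cut_out("jar",c):
        ys,xs=np.nonzero(d["region"]); print("jar",d["confidence"],d["at"],xs.min(),xs.max(),ys.min(),ys.max(),at_z(c,((xs.min()+xs.max())/2,(ys.min()+ys.max())/2),45))
im=t["image"][:,:,::-1]
a=cv2.resize(im[220:300,190:300],None,fx=7,fy=7,interpolation=cv2.INTER_CUBIC); cv2.imwrite("pics/c1.png",a)
b=cv2.resize(im[250:300,355:410],None,fx=8,fy=8,interpolation=cv2.INTER_CUBIC)
e=cv2.resize(s["image"][160:215,265:320,::-1],(400,400),interpolation=cv2.INTER_CUBIC); cv2.imwrite("pics/c2.png",np.hstack([b[:,:400],e]) if b.shape[0]==400 else b)
E
```

```text
0.93 ((524.6895751953125, 196.84661865234375), (160.7683868408203, 60.5631103515625), 78.69463348388672) [524.53357 197.52596]
0.82 ((527.93994140625, 196.18484497070312), (160.9127960205078, 65.14297485351562), 77.9508056640625) [527.5231  197.42377]
jar 0.95 [378.8, 275.0] 364 397 259 292 [ 477.75384718 -186.32851984   45.        ]
jar 0.9 [292.6, 190.0] 275 307 169 209 [ 473.00056542 -188.93474401   45.        ]
```

View pics/c1.png

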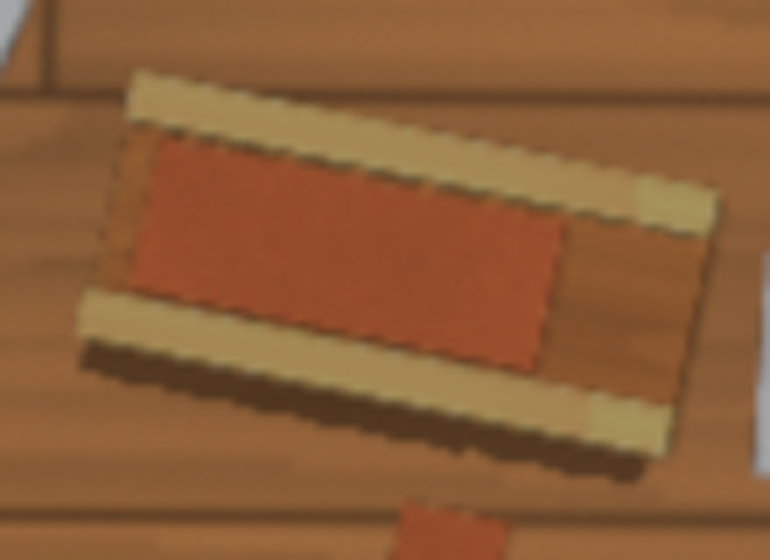

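View pics/c2.png

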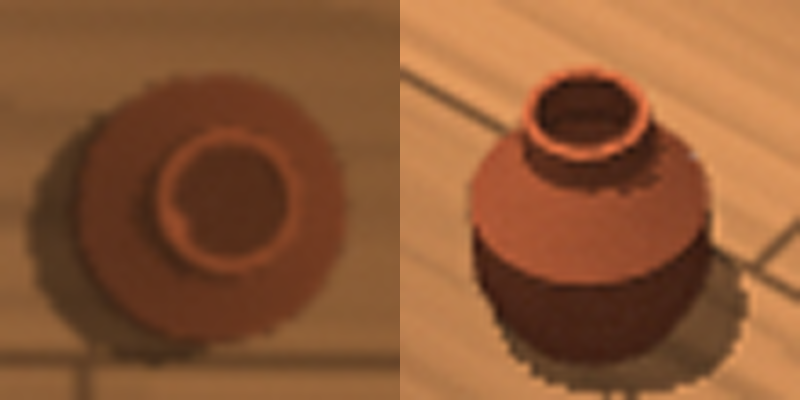

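```bash
python3 - <<'E'
from h import *
t=read_camera("top"); s=read_camera("scene")
f=lambda x,y,k,ox,oy:((x+.5)/k-.5+ox,(y+.5)/k-.5+oy)
q=[(133,70),(78,338),(665,458),(720,190)]
B=[at_z(t,f(x,y,7,190,220),90) for x,y in q]; print("board",np.round(B),np.mean(B,0))
print("sides",[np.linalg.norm(B[i]-B[i-1]).round() for i in range(4)], np.arctan2(*(B[0]-B[3])[:2]),np.arctan2(*(B[1]-B[2])[:2]))
print("mouth",at_z(t,f(228,200,8,355,250),105),at_z(s,f(186,113,400/55,265,160),105))
b=np.array([.977*0+np.sin(.2),np.cos(.2)])
E
```

```text
board [[595. 280.  90.]
 [492. 298.  90.]
 [448.  74.  90.]
 [550.  54.  90.]] [521.12602491 176.31053837  90.        ]
sides [np.float64(230.0), np.float64(105.0), np.float64(228.0), np.float64(104.0)] 0.19398231097131746 0.19209764618886455
mouth [ 477.14601652 -185.82919973  105.        ] [ 477.7700124  -185.61741357  105.        ]
```

move_arm(
  commands=[
    [[0.545,-0.928,0],-0.987,-1],
    [[0.545,-0.928,0],-0.987,-1],
    [[0.545,-0.928,0],-0.987,-1],
    [[0.545,-0.928,0],-0.987,-1],
    [[0.545,-0.928,0],-0.987,-1],
    [[0.545,-0.928,0],-0.987,-1],
    [[0.545,-0.928,0],-0.987,-1],
    [[0.545,-0.928,0],-0.987,-1],
    [[0.545,-0.928,0],-0.987,-1],
    [[0.545,-0.928,0],-0.987,-1],
    [[0.545,-0.928,0],-0.987,-1],
    [[0.545,-0.928,0],-0.987,-1],
    [[0.545,-0.928,0],-0.987,-1],
    [[0.545,-0.928,0],-0.987,-1],
    [[0.545,-0.928,0],-0.987,-1],
    [[0.545,-0.928,0],-0.987,-1],
    [[0.545,-0.928,0],-0.987,-1],
    [[0.545,-0.928,0],-0.987,-1],
    [[0,0,0],0,-1],
    [[0,0,0],0,-1],
  ],
)

```text
t: 3.27
eef_pos: [504.2, 86.5, 404.6]
tcp_rot: [-3.141, -0.0, 1.376]
ft_force: [-0.0, -0.1, 0.5]
opening: 0.004
grip_force: 0.0
```

move_arm(
  commands=[
    [[0,0,-0.75],0,-1],
    [[0,0,-0.75],0,-1],
    [[0,0,-0.75],0,-1],
    [[0,0,-0.75],0,-1],
    [[0,0,-0.75],0,-1],
    [[0,0.03,-0.25],0,-1],
    [[0,0,-0.25],0,-1],
    [[0,0,-0.13],0,-1],
    [[0,0,0],0,-1],
    [[0,0,0],0,-1],
  ],
)

```text
t: 4.1
eef_pos: [503.9, 88.8, 274.1]
tcp_rot: [3.141, -0.0, 1.379]
ft_force: [0.2, 0.4, 0.0]
opening: 0.007
grip_force: 0.0
```

move_arm(
  commands=[
    [[0,0,-0.04],0,-1],
    [[0.053,0.27,0],0,-1],
    [[0.053,0.27,0],0,-1],
    [[0.053,0.27,0],0,-1],
    [[0.053,0.27,0],0,-1],
    [[0.053,0.27,0],0,-1],
    [[0.053,0.27,0],0,-1],
    [[0.053,0.27,0],0,-1],
    [[0.053,0.27,0],0,-1],
    [[0.053,0.27,0],0,-1],
    [[0.053,0.27,0],0,-1],
    [[0.03,0.15,0],0,-1],
    [[0.015,0.08,0],0,-1],
    [[0,0,0],0,-1],
    [[0,0,0],0,-1],
  ],
)

```text
t: 5.35
eef_pos: [521.0, 176.6, 272.0]
tcp_rot: [-3.141, -0.0, 1.379]
ft_force: [-0.1, 0.0, -0.6]
opening: 0.007
grip_force: 0.0
```

```bash
python3 - <<'E'
from h import *
t=read_camera("top"); s=read_camera("scene"); save(s,"s2.png",(320,190,500,325),4)
for c in(t,s):
    for d in cut_out("tile",c):
        ys,xs=np.nonzero(d["region"]); P=np.array([at_z(c,p,88)[:2] for p in zip(xs,ys)]).astype(np.float32)
        print(d["confidence"],d["at"],cv2.minAreaRect(P))
        u=np.array([.192,.981]); a=(P-[521,176])@u; print("along range",np.percentile(a,[1,99]))
E
```

```text
0.72 [163.0, 217.7] ((625.6112670898438, 400.95440673828125), (151.49671936035156, 56.137386322021484), 67.10099029541016)
along range [166.76703746 314.56670061]
0.69 [189.3, 251.0] ((547.9403686523438, 333.7684020996094), (30.312152862548828, 59.55165481567383), 87.20201110839844)
along range [142.84712673 171.9210239 ]
0.67 [461.0, 362.0] ((685.64306640625, 428.90765380859375), (150.96322631835938, 59.92467498779297), 67.06610107421875)
along range [206.29459187 353.50368222]
0.57 [428.1, 280.5] ((541.0008544921875, 267.80755615234375), (162.4605255126953, 64.5573501586914), 80.75619506835938)
along range [ 15.16506114 172.84759563]
0.55 [425.4, 237.0] ((429.8017578125, 205.3731689453125), (30.3528995513916, 89.51731872558594), 78.6143798828125)
along range [-3.11581939 26.26099128]
0.3 [389.0, 263.3] ((542.22705078125, 175.87066650390625), (238.30535888671875, 147.633056640625), 78.32418823242188)
along range [-110.32145696  119.22369061]
```

View pics/s2.png

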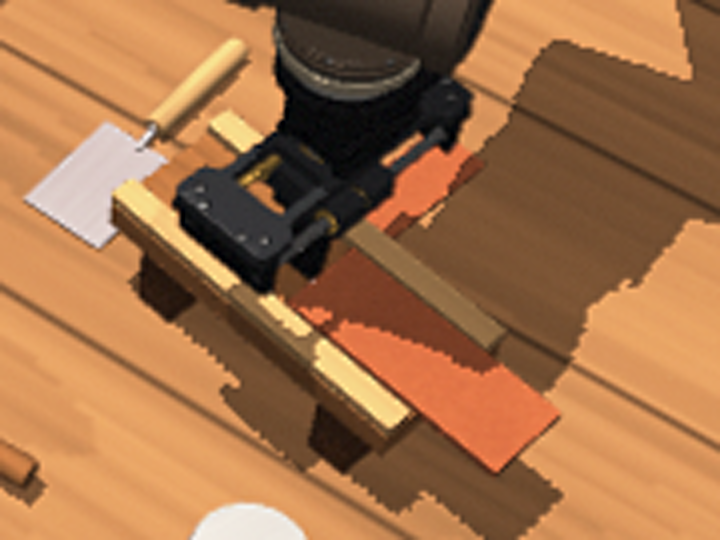

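move_arm(
  commands=[
    [[0.02,0.1,0],0,-1],
    [[0.02,0.1,0],0,-1],
    [[0,0,0],0,-1],
    [[-0.04,-0.2,0],0,-1],
    [[0,0,0.5],0,-1],
    [[0,0,0.75],0,-1],
    [[0,0,0.75],0,1],
    [[0.14,0.71,0],0,1],
    [[0.14,0.71,0],0,1],
    [[0.14,0.71,0],0,1],
    [[0.14,0.71,0],0,1],
    [[0.14,0.71,0],0,1],
    [[0.14,0.71,0],0,1],
    [[0,0,0],0,1],
    [[0,0,0],0,1],
    [[0,0,0],0,1],
  ],
)

```text
t: 6.88
eef_pos: [546.0, 303.7, 331.9]
tcp_rot: [-3.141, 0.001, 1.379]
ft_force: [0.2, -0.3, -0.3]
opening: 0.646
grip_force: 0.0
```

```bash
python3 - <<'E'
from h import *
w=read_camera("wrist");s=read_camera("scene"); save(w,"w3.png")
for c in(s,w):
    for d in cut_out("tile",c):
        ys,xs=np.nonzero(d["region"]); P=np.array([at_z(c,p,88)[:2] for p in zip(xs,ys)]).astype(np.float32)
        print(d["confidence"],d["at"],cv2.minAreaRect(P),np.percentile((P-[521,176])@[.192,.981],[1,99]))
E
```

```text
0.89 [423.6, 233.5] ((427.7335205078125, 199.21656799316406), (44.876609802246094, 91.46582794189453), 79.31620025634766) [-16.02518336  26.68668264]
0.79 [460.0, 363.9] ((685.6460571289062, 428.777587890625), (150.3838653564453, 60.07088088989258), 67.35198211669922) [207.23143263 353.51812083]
0.92 [308.0, 279.1] ((537.2843627929688, 275.22564697265625), (159.7409210205078, 59.59702682495117), 79.34001922607422) [ 22.27407092 179.18761836]
0.79 [403.8, 71.3] ((608.1309814453125, 395.2447509765625), (74.20529174804688, 44.84489440917969), 66.83722686767578) [194.86923419 263.03980743]
```

View pics/w3.png

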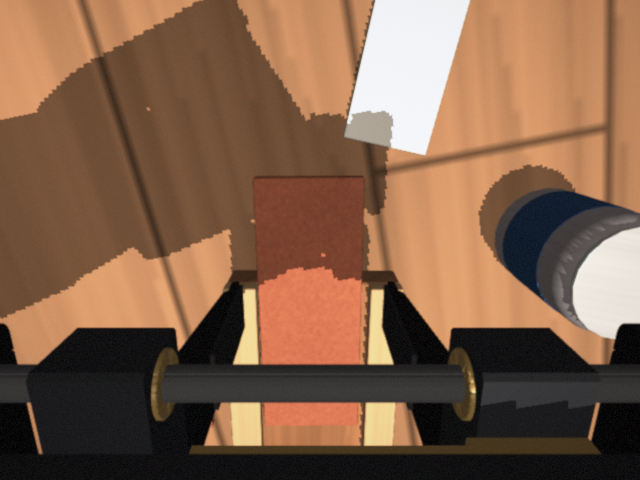

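```bash
python3 - <<'E'
from h import *
w=read_camera("wrist")
for p,z in (((245,287),90),((383,287),90),((245,272),80),((245,272),60),((309,178),88),((309,178),80),((312,424),88)):
    P=at_z(w,p,z)[:2]-[521,176]; print(p,z,P@[.192,.981],P@[.981,-.192])
print(proj(w,[[521+.192*131,176+.981*131,84]]),-cv2.Rodrigues(np.array(w["rvec"],float))[0].T@np.array(w["tvec"]))
E
```

```text
(245, 287) 90 117.18524659027418 -39.27465810925905
(383, 287) 90 117.25140868114545 39.41312018992184
(245, 272) 80 122.42874326980288 -40.58822293799414
(245, 272) 60 114.5937370603287 -44.07302202437628
(309, 178) 88 179.13267093584162 -2.632253777184445
(309, 178) 80 177.91322758573202 -2.719466231758826
(312, 424) 88 21.25808477259609 -1.1146965867594245
[[313.87170617 260.82618816]] [561.78782142 385.40039881 311.84234256]
```

move_arm(
  commands=[
    [[0.01,0.07,0],0,1],
    [[0,0,0],0,1],
    [[0,0,-0.5],0,1],
    [[0,0,-0.5],0,1],
    [[0,0,-0.5],0,1],
    [[0,0,-0.5],0,1],
    [[0,0,-0.4],0,1],
    [[0,0,-0.17],0,1],
    [[0,0,0],0,1],
    [[0,0,0],0,1],
  ],
)

```text
t: 7.97
eef_pos: [546.7, 306.5, 255.3]
tcp_rot: [3.141, -0.0, 1.378]
ft_force: [0.3, 0.3, -0.3]
opening: 1.001
grip_force: 0.0
```

Close.

move_arm(
  commands=[
    [[0,0,0],0,-0.2],
    [[0,0,0],0,-1],
    [[0,0,0],0,-1],
    [[0,0,0],0,-1],
    [[0,0,0],0,-1],
    [[0,0,0],0,-1],
    [[0,0,0],0,-1],
    [[0,0,0],0,-1],
    [[0,0,0],0,-1],
  ],
)

```text
t: 8.72
eef_pos: [546.5, 306.5, 255.2]
tcp_rot: [3.142, -0.0, 1.379]
ft_force: [-1.3, 0.7, 2.1]
opening: 0.63
grip_force: 29.9
```

move_arm(
  commands=[
    [[0,0,0.1],0,-1],
    [[0,0,0.2],0,-1],
    [[0,0,0.3],0,-1],
    [[0,0,0.4],0,-1],
    [[0,0,0.5],0,-1],
    [[0,0,0.5],0,-1],
    [[0,0,0.5],0,-1],
    [[0,0,0.5],0,-1],
    [[0,0,0.3],0,-1],
    [[0,0,0.1],0,-1],
    [[0,0,0],0,-1],
    [[0,0,0],0,-1],
  ],
)

```text
t: 9.72
eef_pos: [546.4, 306.4, 356.7]
tcp_rot: [-3.141, 0.0, 1.379]
ft_force: [-0.2, -0.1, -1.7]
opening: 0.629
grip_force: 29.9
```

```bash
python3 - <<'E'
from h import *
w=read_camera("wrist");s=read_camera("scene")
b=s["image"][170:350,340:520]; im=np.hstack([cv2.resize(b,(400,400),interpolation=cv2.INTER_CUBIC),cv2.resize(w["image"],(400,300))[:, :] if 0 else cv2.copyMakeBorder(cv2.resize(w["image"],(400,300)),0,100,0,0,cv2.BORDER_CONSTANT)])
cv2.imwrite("pics/l4.png",im[:,:,::-1]); print(env.state()["moment"],env.state()["ft_force"])
for d in cut_out("tile",w):
    ys,xs=np.nonzero(d["region"]); P=np.array([at_z(w,p,88+102)[:2] for p in zip(xs,ys)]).astype(np.float32)
    print(d["confidence"],d["at"],cv2.minAreaRect(P),ys.min(),ys.max())
E
```

```text
[-0.08489715  0.07731773 -0.00540161] [-0.21440661  0.88617576 -1.53210535]
0.81 [310.6, 310.2] ((544.766357421875, 303.5312194824219), (101.01573944091797, 59.27796936035156), 77.89851379394531) 215 445
0.81 [398.9, 71.3] ((590.539794921875, 394.7110290527344), (48.60786437988281, 27.185171127319336), 66.88088989257812) 0 155
```

View pics/l4.png

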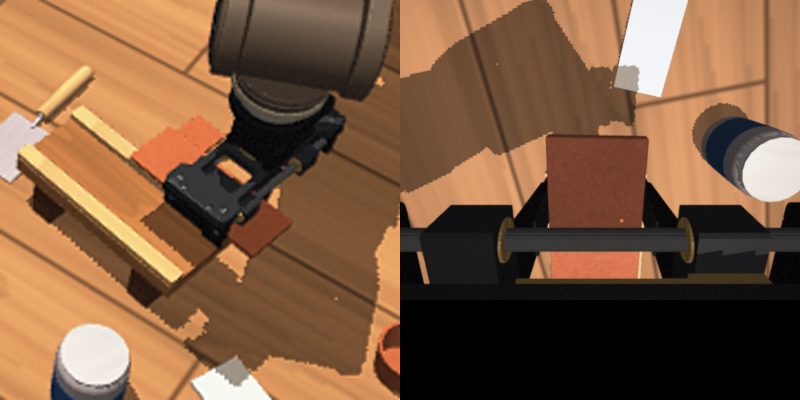

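```bash
python3 - <<'E'
from h import *
w=read_camera("wrist");t=read_camera("top");s=read_camera("scene")
u=np.array([.192,.981])
g=132
for e in (179,181):
  for th in (0,.05,.1,.2):
    L=e-g; a=g+L*np.cos(th); z=189.5+L*np.sin(th)
    M=e-160-g; a2=g+M*np.cos(th); z2=185.5+4+M*np.sin(th)
    print(e,th,proj(w,[[521+u[0]*x,176+u[1]*x,zz] for x,zz in((a,z),(a,z-8),(a2,z2))])[:,1].round(1))
im=w["image"].astype(int); col=im[200:240,310]; print([ (200+i,c.tolist()) for i,c in enumerate(col) if i%1==0][8:32])
for c in (t,s):
  for d in cut_out("tile",c): print(d["at"],d["confidence"])
save(t,"t5.png",(180,210,300,300),6); save(w,"w5.png",(180,190,440,460),3) if 0 else None
E
```

```text
179 0 [219.5 214.3 550.5]
179 0.05 [221.4 215.9 538.6]
179 0.1 [223.5 217.9 526.9]
179 0.2 [229.1 223.  504. ]
181 0 [214.1 209.1 547.4]
181 0.05 [215.9 210.7 535.7]
181 0.1 [218.1 212.8 524.2]
181 0.2 [223.8 218.  501.8]
[(208, [109, 79, 56]), (209, [107, 75, 53]), (210, [107, 77, 52]), (211, [106, 74, 51]), (212, [108, 78, 55]), (213, [107, 76, 53]), (214, [104, 74, 52]), (215, [99, 67, 47]), (216, [80, 49, 33]), (217, [71, 40, 28]), (218, [70, 34, 23]), (219, [76, 43, 32]), (220, [89, 49, 34]), (221, [107, 58, 42]), (222, [117, 63, 44]), (223, [119, 64, 47]), (224, [119, 67, 49]), (225, [117, 63, 44]), (226, [115, 62, 44]), (227, [118, 64, 45]), (228, [119, 65, 44]), (229, [122, 65, 45]), (230, [122, 67, 47]), (231, [124, 69, 48])]
[249.8, 314.2] 0.88
[215.2, 250.8] 0.63
[145.9, 203.9] 0.43
[457.3, 363.9] 0.83
[429.2, 229.2] 0.71
```

move_arm(
  commands=[
    [[-0.027,-0.2,0],0,-1],
    [[-0.055,-0.4,0],0,-1],
    [[-0.082,-0.6,0],0,-1],
    [[-0.123,-0.9,0],0,-1],
    [[-0.123,-0.9,0],0,-1],
    [[-0.123,-0.9,0],0,-1],
    [[-0.123,-0.9,0],0,-1],
    [[-0.123,-0.9,0],0,-1],
    [[-0.123,-0.9,0],0,-1],
    [[-0.123,-0.9,0],0,-1],
    [[-0.123,-0.9,0],0,-1],
    [[-0.123,-0.9,0],0,-1],
    [[-0.123,-0.9,0],0,-1],
    [[-0.123,-0.9,0],0,-1],
    [[-0.123,-0.9,0],0,-1],
    [[-0.123,-0.9,0],0,-1],
    [[-0.123,-0.9,0],0,-1],
    [[-0.095,-0.7,0],0,-1],
    [[-0.068,-0.5,0],0,-1],
    [[-0.041,-0.3,0],0,-1],
  ],
)

```text
t: 11.78
eef_pos: [482.8, -154.6, 357.2]
tcp_rot: [3.141, 0.0, 1.377]
ft_force: [0.0, 0.9, -2.0]
opening: 0.624
grip_force: 29.9
```

move_arm(
  commands=[
    [[0,0,0],0,-1],
    [[0,0,0],0,-1],
    [[0,0,-0.3],0,-1],
    [[0,0,-0.5],0,-1],
    [[0,0,-0.5],0,-1],
    [[0,0,-0.4],0,-1],
    [[0,0,-0.3],0,-1],
    [[0,0,-0.15],0,-1],
    [[0,0,0],0,-1],
    [[0,0,0],0,-1],
  ],
)

```text
t: 12.62
eef_pos: [484.0, -152.3, 292.6]
tcp_rot: [-3.142, -0.0, 1.379]
ft_force: [0.8, -0.6, -1.3]
opening: 0.627
grip_force: 29.9
```

```bash
python3 - <<'E'
from h import *
w=read_camera("wrist");s=read_camera("scene");st=env.state();print(st["eef_pos"],st["ft_force"])
col=w["image"][195:245,310].astype(int)[:,0]; print(col.tolist())
zt=st["eef_pos"][2]-171+4
for d in cut_out("tile",w):
    ys,xs=np.nonzero(d["region"]); P=np.array([at_z(w,p,zt)[:2] for p in zip(xs,ys)]).astype(np.float32)
    print(d["confidence"],d["at"],ys.min(),np.percentile((P-[477.4,-185.7])@[.192,.981],[1,99]),np.percentile((P-[477.4,-185.7])@[.981,-.192],[1,50,99]))
save(s,"s6.png",(230,120,390,240),5)
E
```

```text
[ 483.95810538 -152.46945841  293.08223917] [-0.07020258 -0.45546356 -1.93923662]
[139, 141, 138, 140, 138, 140, 137, 137, 136, 137, 138, 138, 136, 137, 136, 138, 138, 136, 138, 135, 123, 104, 91, 94, 100, 117, 138, 145, 151, 150, 149, 147, 150, 153, 154, 155, 153, 153, 155, 153, 154, 155, 154, 155, 152, 148, 150, 147, 149, 149]
0.81 [309.1, 311.2] 215 [-18.108257    80.85863789] [-29.93006863  -1.07164392  28.25055556]
```

View pics/s6.png

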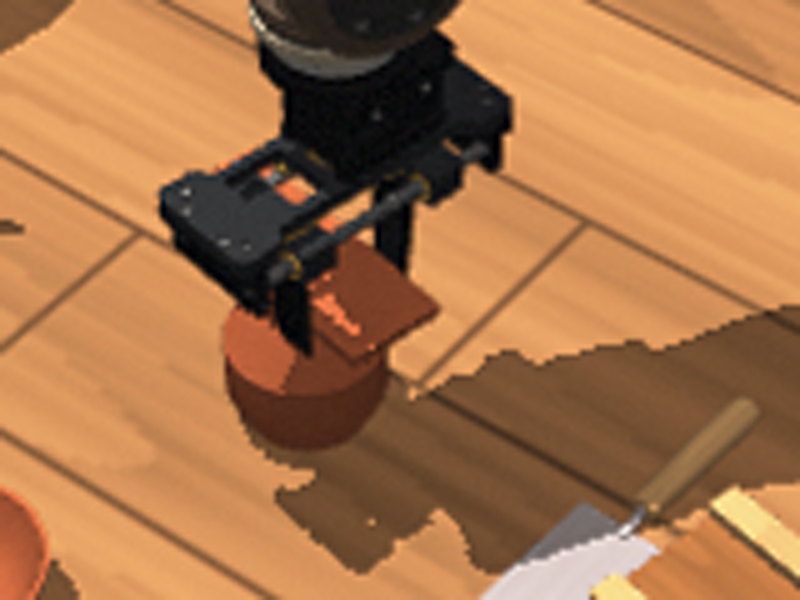

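move_arm(
  commands=[
    [[0,0,-0.13],0,-1],
    [[0,0,-0.1],0,-1],
    [[0,0,-0.07],0,-1],
    [[0,0,-0.04],0,-1],
    [[0,0,0],0,-1],
    [[0,0,0],0,-1],
  ],
)

```text
t: 13.27
eef_pos: [483.8, -152.6, 282.3]
tcp_rot: [-3.141, -0.0, 1.378]
ft_force: [0.2, 0.5, -2.1]
opening: 0.63
grip_force: 29.9
```

move_arm(
  commands=[
    [[0,0,-0.03],0,-1],
    [[0,0,-0.02],0,-1],
    [[0,0,0],0,-1],
    [[0,0,0],0,-1],
  ],
)

```text
t: 13.6
eef_pos: [483.8, -152.6, 280.9]
tcp_rot: [3.142, 0.0, 1.379]
ft_force: [-0.1, 0.4, -2.3]
opening: 0.631
grip_force: 29.9
```

move_arm(
  commands=[
    [[0,0,-0.02],0,-1],
    [[0,0,-0.02],0,-1],
    [[0,0,0],0,-1],
    [[0,0,0],0,-1],
  ],
)

```text
t: 13.93
eef_pos: [483.8, -152.6, 279.9]
tcp_rot: [3.141, 0.0, 1.379]
ft_force: [-0.5, 0.8, 3.6]
opening: 0.632
grip_force: 29.9
```

move_arm(
  commands=[
    [[0,0,0],0,0.3],
    [[0,0,0],0,0.35],
    [[0,0,0],0,0.5],
    [[0,0,0],0,1],
    [[0,0,0],0,1],
    [[0,0,0],0,1],
    [[0,0,0],0,1],
    [[0,0,0],0,1],
  ],
)

```text
t: 14.6
eef_pos: [483.8, -152.6, 279.6]
tcp_rot: [3.142, -0.0, 1.379]
ft_force: [-0.2, -0.2, 0.2]
opening: 0.99
grip_force: 0.0
```

move_arm(
  commands=[
    [[0,0,0.2],0,1],
    [[0,0,0.4],0,1],
    [[0,0,0.8],0,1],
    [[0,0,0.8],0,1],
    [[0,0,0.8],0,1],
    [[0,0.8,0.4],0,1],
    [[0,0.8,0],0,1],
    [[0,0.8,0],0,1],
    [[0,0.8,0],0,1],
    [[0,0.8,0],0,1],
    [[0,0.8,0],0,1],
    [[0,0.8,0],0,1],
    [[0,0,0],0,1],
  ],
)

```text
t: 15.68
eef_pos: [483.4, 18.2, 382.2]
tcp_rot: [3.141, -0.001, 1.381]
ft_force: [-0.3, 0.4, -0.7]
opening: 1.0
grip_force: 0.0
```

```bash
python3 - <<'E'
from h import *
t=read_camera("top");s=read_camera("scene");print(env.state()["ft_force"])
for c in(t,s):
  for d in cut_out("tile",c):
    ys,xs=np.nonzero(d["region"]); P=np.array([at_z(c,p,113)[:2] for p in zip(xs,ys)]).astype(np.float32)
    print(d["confidence"],d["at"],cv2.minAreaRect(P))
b=s["image"][130:230,230:350]; a=t["image"][240:315,340:430]
cv2.imwrite("pics/f7.png",np.hstack([cv2.resize(b,(400,333)),cv2.resize(a,(400,333))])[:,:,::-1])
E
```

```text
[-0.48713687 -0.4914344  -0.03860698]
0.73 [381.7, 276.4] ((477.5515441894531, -184.3394775390625), (164.27719116210938, 63.18800354003906), 77.57178497314453)
0.56 [249.1, 310.3] ((374.2916259765625, 162.38519287109375), (43.74532699584961, 113.62958526611328), 81.42416381835938)
0.55 [164.8, 218.2] ((622.1924438476562, 394.3601989746094), (150.79933166503906, 57.75015640258789), 66.35504913330078)
0.7 [422.0, 235.0] ((446.5722961425781, 205.3787841796875), (43.147361755371094, 83.60323333740234), 78.14250946044922)
0.7 [458.0, 363.6] ((699.0580444335938, 430.1270446777344), (146.1759796142578, 59.25236892700195), 66.83238220214844)
0.55 [293.2, 175.8] ((481.125244140625, -183.85202026367188), (164.2115020751953, 65.39686584472656), 77.7614517211914)
```

View pics/f7.png

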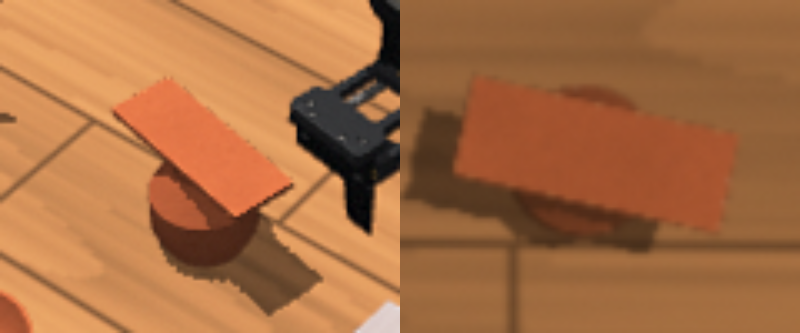

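The tile lies flat and centred on the jar: its middle is at about (478, -184), and the mouth is at (477, -186). The gripper is clear, so I'm handing in.

```bash
python3 -c "
from cell import env
print(env.job_done())"
```

```text
the job is handed in; nothing more can be done
None
```

The tile lies flat over the middle of the jar's mouth, about 2 mm off centre, with the gripper clear and the job handed in at about 16 s; no verdict came back.

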